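# Off-centre check of a bench scale

### The job

For the off-centre check of the middle scale, roll the lying brass weight across the pan with a fingertip, pushing its top sideways, until it rests centred along the black line. Roll it, do not lift it off the pan, and leave the things standing around the scale where they are. Once the weight lies still on the line and you no longer touch it, press the round record key on the scale's front panel all the way down and then move clear, with the weight still on the line.

Things in the scene. Friction and masses are not known exactly. Their poses are not given: they have to be found in the camera images.
- scale: Bench scale, fixed, the only one within reach. Origin on the table under the pan's centre; x from the front panel to the back, y along the pan's long side, z up. Flat steel pan 240 (x) by 350 (y) mm, no rim, top 95 mm above the table. In front of it (x -190 to -120 mm) the level front panel, 55 mm high, with flat printed keys and the round record key. Pan and panel do not move.
- weight: Polished brass cylinder, diameter 40, length 80 mm, 0.85 kg, lying on the pan, 60 to 140 mm to either side of the line, nearly parallel. Origin mid-axis, 115 mm above the table; x along the axis (y, z turn). Friction 0.35. A tip pressing on its top with 5 N and moving sideways rolls it half as far as the tip goes, and it stays there. A tip wedged high on its flank jams; at mid-height it rolls.
- mark: Straight black line on the pan, 4 mm wide, 200 mm long, flat (not felt). Origin at its middle, on the pan's top; x along the line (front to back of the pan), y square to it. The weight belongs with its axis above the line and parallel to it, the line showing beyond both its ends.
- key (a joint): Travel of the round record key in m: 0 up, 0.006 fully down. Spring-loaded, moves straight down, fully down at about 4 N, comes up again when released.
- key_top (a point): Centre of the top of the record key: grey round button, 26 mm across, in a black collar 42 mm wide, the only raised key, on the front panel 155 mm in front of and 70 mm to the right (-y) of the pan's centre in the scale's frame. Its top is 77 mm above the table when up, 10 mm above its collar.
- block_weight: Bystander: grey iron block weight 100 x 50 x 62 mm with a bar handle, standing loose on the table. Origin under its centre.
- knob_weight: Bystander: steel knob weight, diameter 38 mm, 58 mm high, standing loose on the table. Origin under its centre.
- label_roll: Bystander: paper label roll, diameter 60 mm, 45 mm high, standing on end loose on the table. Origin under its centre.
Not all that is in view belongs to the job. Several things have the shape of the weight; the one meant has the colours described above.

How it is judged:
By the outcome, as a careful person would: the job done as asked, in the order asked, and still so for the second after the job is handed in, with the robot touching nothing.
It also fails if it takes over 64 s, if anything falls off the work surface, if the arm or the gripper's body presses on something with over 40 N, if the wrist force passes 120 N, or if a joint passes its speed limit or range.

### The arm

A 6-joint arm with a two-finger parallel gripper is mounted at the origin on the work surface. World frame = base frame: x ahead of the robot, y to its left, z up, the work surface at z = 0. Lengths are in m, angles in rad, forces in N, time in s.
With the tool pointing down it reaches from about 0.3 to 0.875 m from the base axis. Payload 4.2 kg.
Tool frame: the origin (TCP) lies where the fingers leave the gripper's body, on its centre line; the fingertips stand 73 mm ahead of it and the grasp point (between the pads) lies 54 mm ahead of it; z points along the fingers, y is the line along which they close (so a half turn about z gives the same grasp; the last joint's range is limited). The gripper opens to 85 mm and grips with 20 to 120 N. Pads are 22 mm wide; open, the fingers measure 114 mm over their backs; the gripper's body (76 mm by 85 mm) begins 54 mm behind the grasp point. The pads swing forward as they close: fully open they stand 13 mm farther back than shut.
Start: joints at [-1.123, 0.32, 1.565, -0, 1.257, -0.02], TCP at [0.259, -0.513, 0.304] pointing down, gripper open.
Joint ranges: [-3.11, 3.11], [-0.84, 2.01], [0.21, 2.61], [-1.34, 4.49], [0.05, 2.63], [-2.56, 2.56]. Speed limits (rad/s): [2.57, 2.57, 3.14, 3.14, 3.14, 3.14].

### API

Orientations are given as a 3x3 rotation matrix whose columns are the frame's x, y, z axes.
In Python, from workcell import telemetry, optics, sign_off gives the robot as it stands.
- The arm moves only by the shell command python3 -m handwheel 'ROWS' [FORCE]. ROWS is JSON, a list of rows, each a list of 7 numbers: the closure in counts, from 0 (fully open) to 255 (shut), then the shift along the tool's x, y, z each as a share of 100 mm, from -1 to 1, then the turn, a rotation vector about the tool's x, y, z each as a share of pi/4 rad, from -1 to 1. In form: [[claw, x, y, z, wx, wy, wz], ...]. A call has exactly 10 rows; each row is the pose to reach, as a shift and turn from the pose commanded when the call began, along the tool's axes at that moment; what a row does not reach only later rows make up. A row lasts 1/8 s, in which the tool goes at most 62.5 mm and 10.7 degrees, less where a joint would pass 70% of its speed; a pose out of reach is approached as far as the arm can. A call with a number of a shift or a turn outside -1 to 1 is refused whole. A call with a gripper value outside its range is refused whole. The fingers move at their own pace and stop on an object; FORCE is the grip in N (left out, the last holds). Time passes only in rows, so rows that repeat a pose let the fingers close, or fill a call up. It gives the time, the measured TCP pose, the force, the opening and the grip force at its end, in the units of the state.
- telemetry.get_state(): the state, without advancing time (a new reading comes with each control period).
- optics.camera(name): name is "side" or "top"; returns the picture (400x640x3 uint8, red, green, blue); there is no depth.
- optics.get_calibration(name): a dict with "intrinsics" (3x3 intrinsics, pixels), "k1" (the pictures are not rectified: a ray, as slopes to the right and down, at radius r is drawn at 1 + k1 r^2 times it, then the intrinsics apply), "rvec" (rotation vector, rad) and "tvec" (3), from world to camera coordinates, as OpenCV has them. Camera axes: x right, y down, z forward; pixel columns grow to the right and rows downward; lengths in m; the calibration is good to about 2 mm. A picture is of the moment at which its call begins. get_calibration takes no time and is no camera call.
- sign_off(): hands the job in; it is judged then, once.
The state is a dict: "t": time; "qpos": joint angles; "qvel": joint speeds; "joint_torque": joint torques, N m; "tcp_pos": TCP position; "tool_rot": TCP orientation; "ft_force": force on the tool from outside, world axes, zero at the start; "ft_torque": the same for the moment, N m; "width": opening from 0.0 (shut) to 1.0 (fully open); "grip_force": force on a finger pad.
Only numpy, scipy, OpenCV 4.12 (cv2) and the standard library are available. Lean on these libraries where they do the work, as an engineer would, in place of code of your own. Each camera call takes 0.05 s, during which the arm holds its last target. There are 200 camera calls.

## Working session

There is one attempt and no reset: what is moved stays moved. The work goes in short steps, Python scripts to look and compute and a shell command to move; the robot and the scene stay as the last step left them, time stands still between calls to the robot, and variables do not carry over. Pictures are saved under pics/ and viewed, at most 10 in all, crops included, and the job is handed in when it is done.

```bash
mkdir -p pics; ls; python3 - <<'E'
from workcell import telemetry, optics
import cv2
for n in("top","side"):
    im=optics.camera(n); cv2.imwrite(f"pics/{n}0.png",im[:,:,::-1])
    c=optics.get_calibration(n); print(n,c)
s=telemetry.get_state();print(s["t"],s["tcp_pos"],s["tool_rot"],s["ft_force"],s["width"])
E
```

```text
pics
top {'intrinsics': array([[485.20063457,   0.        , 321.56249394],
       [  0.        , 485.20063457, 196.19712085],
       [  0.        ,   0.        ,   1.        ]]), 'k1': 0.024355267166735525, 'rvec': array([ 2.16207791, -2.13080858,  0.14206262]), 'tvec': array([0.00836416, 0.63723364, 1.38842644])}
side {'intrinsics': array([[518.35354411,   0.        , 314.83429083],
       [  0.        , 518.35354411, 200.55098768],
       [  0.        ,   0.        ,   1.        ]]), 'k1': -0.09254676716531206, 'rvec': array([ 0.34026679, -2.68195789,  1.36062989]), 'tvec': array([0.60687351, 0.17597291, 1.19429786])}
0.1 [ 0.25914488 -0.51295443  0.3031811 ] [[ 8.92570314e-01  4.50907715e-01 -6.83721906e-04]
 [ 4.50908233e-01 -8.92569209e-01  1.40460838e-03]
 [ 2.30796345e-05 -1.56200758e-03 -9.99998780e-01]] [-1.0951291   0.09214782  0.15171524] 0.9960885312615374
```

View pics/top0.png

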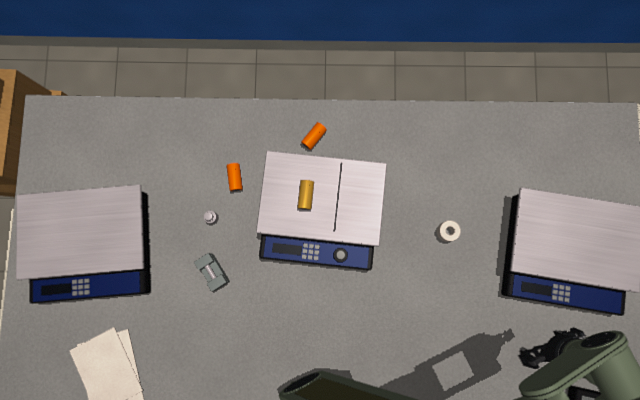

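View pics/side0.png

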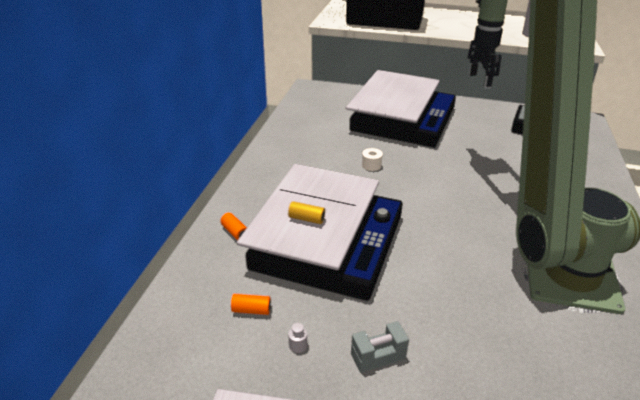

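The top view shows the middle scale with its pan at (258–386, 152–245), the black line from (341,163) to (335,231), and the record key at (340,255). Cylinder candidates are orange at (314,136), orange at (235,178) and brass at (305,195). Only the last is brass-coloured and lying on the pan, so I'll confirm it in a crop while measuring.

```bash
cat > h.py <<'E'
import numpy as np, cv2
from workcell import telemetry, optics
def cal(n):
    c=optics.get_calibration(n); d=np.array([c["k1"],0,0,0,0.]); R=cv2.Rodrigues(c["rvec"])[0]
    return c["intrinsics"],d,R,c["tvec"]
def ray(n,uv,z):
    K,d,R,t=cal(n); p=cv2.undistortPoints(np.float64(uv).reshape(-1,1,2),K,d).reshape(-1,2)
    r=np.c_[p,np.ones(len(p))]@R; o=-R.T@t
    return o+r*((z-o[2])/r[:,2])[:,None]
def proj(n,X):
    K,d,R,t=cal(n); return cv2.projectPoints(np.float64(X).reshape(-1,1,3),R,t,K,d)[0].reshape(-1,2)
def big(m):
    return max(cv2.findContours(m.astype(np.uint8),cv2.RETR_EXTERNAL,cv2.CHAIN_APPROX_NONE)[0],key=cv2.contourArea)
def brass(im,roi=None):
    h=cv2.cvtColor(im,cv2.COLOR_RGB2HSV); m=(h[...,0]>=15)&(h[...,0]<=32)&(h[...,1]>110)&(h[...,2]>50)
    if roi: q=np.zeros_like(m); a,b,c,d=roi; q[b:d,a:c]=1; m&=q
    return big(m)
def line(im,roi):
    g=im.max(2).astype(int); m=np.zeros(g.shape,bool); a,b,c,d=roi; m[b:d,a:c]=(g<110)[b:d,a:c]
    return m
E
python3 - <<'E'
from h import *
im=optics.camera("top")
c=brass(im,(255,150,390,248)); r=cv2.minAreaRect(c); print("rect",r)
P=ray("top",cv2.boxPoints(r),0.12); print("weight",P.mean(0),"\n",P)
L=line(im,(325,158,350,236)); v,u=np.nonzero(L); print(len(u),u.min(),u.max(),v.min(),v.max())
X=ray("top",np.c_[u,v],0.095)
vx,vy,x0,y0=cv2.fitLine(X[:,:2].astype(np.float32),cv2.DIST_HUBER,0,.01,.01).ravel()
s=(X[:,0]-x0)*vx+(X[:,1]-y0)*vy; print("line dir",vx,vy,"mid",x0+vx*(s.min()+s.max())/2,y0+vy*(s.min()+s.max())/2,"len",np.ptp(s))
g=(im[...,2]>im[...,0].astype(int)+25); q=np.zeros_like(g); q[230:275,255:380]=1
print("pan corners guess", ray("top",[(266,152),(386,163),(379,245),(258,234)],0.095))
print("key",ray("top",[(340.5,255)],0.075))
a=cv2.resize(im[140:280,250:395],None,fx=4,fy=4,interpolation=cv2.INTER_CUBIC); cv2.imwrite("pics/crop1.png",a[:,:,::-1])
c2=brass(optics.camera("side"),(250,170,380,260)); r2=cv2.minAreaRect(c2); print(r2, ray("side",[r2[0]],0.115))
E
```

```text
rect ((305.4356689453125, 194.14356994628906), (13.23399543762207, 28.8560791015625), 5.710592269897461)
weight [0.63180819 0.06225688 0.12      ] 
 [[0.59276762 0.0838607  0.12      ]
 [0.67404807 0.07756438 0.12      ]
 [0.67081585 0.04050267 0.12      ]
 [0.58960122 0.04709977 0.12      ]]
97 333 341 163 230
line dir 0.99570256 -0.092609115 mid 0.6305306128461631 -0.028025220450118002 len 0.1939500913186618
pan corners guess [[ 0.75639977  0.17943392  0.095     ]
 [ 0.72881869 -0.16629075  0.095     ]
 [ 0.49407542 -0.14587275  0.095     ]
 [ 0.5199122   0.19470318  0.095     ]]
key [[ 0.46496978 -0.03886991  0.075     ]]
((305.8877868652344, 212.19021606445312), (35.61994934082031, 16.902013778686523), 12.094758033752441) [[0.63157478 0.06418688 0.115     ]]
```

View pics/crop1.png

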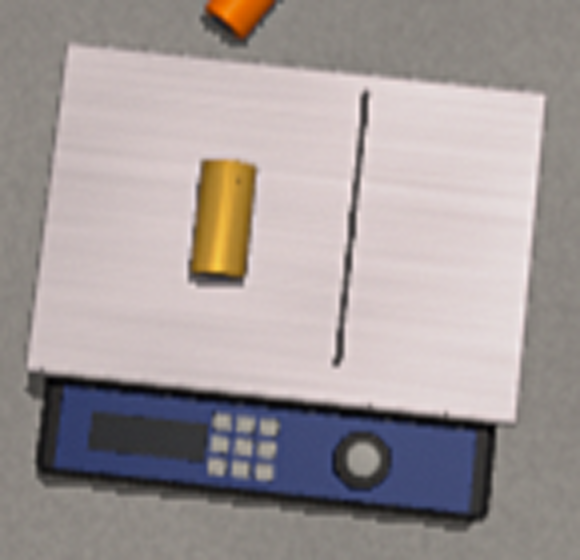

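The crop confirms it: the brass weight lies left of the line at crop (222,218), full-picture (305,195), and the grey round key sits at crop (362,460). The weight is about 91 mm left of the line. Next I approach above it, with the fingers shut.

```bash
H="python3 -m handwheel"
$H '[[255,0.1,-0.06,0,0,0,0],[255,0.2,-0.12,0,0,0,0],[255,0.3,-0.18,0,0,0,0],[255,0.4,-0.24,0,0,0,0],[255,0.5,-0.3,0,0,0,0],[255,0.6,-0.36,0,0,0,0],[255,0.7,-0.42,0,0,0,0],[255,0.8,-0.48,0,0,0,0],[255,0.9,-0.54,0,0,0,0],[255,1,-0.6,0,0,0,0]]' 40
$H '[[255,0.1,-0.06,0,0,0,0],[255,0.2,-0.12,0,0,0,0],[255,0.3,-0.18,0,0,0,0],[255,0.4,-0.24,0,0,0,0],[255,0.5,-0.3,0,0,0,0],[255,0.6,-0.36,0,0,0,0],[255,0.7,-0.42,0,0,0,0],[255,0.8,-0.48,0,0,0,0],[255,0.9,-0.54,0,0,0,0],[255,1,-0.6,0,0,0,0]]'
$H '[[255,0.1,-0.06,0,0,0,0],[255,0.2,-0.12,0,0,0,0],[255,0.3,-0.18,0,0,0,0],[255,0.4,-0.24,0,0,0,0],[255,0.5,-0.3,0,0,0,0],[255,0.6,-0.36,0,0,0,0],[255,0.7,-0.42,0,0,0,0],[255,0.8,-0.48,0,0,0,0],[255,0.9,-0.54,0,0,0,0],[255,1,-0.6,0,0,0,0]]'
$H '[[255,0.1,-0.06,0,0,0,0],[255,0.2,-0.12,0,0,0,0],[255,0.3,-0.18,0,0,0,0],[255,0.4,-0.24,0,0,0,0],[255,0.5,-0.3,0,0,0,0],[255,0.6,-0.36,0,0,0,0],[255,0.7,-0.42,0,0,0,0],[255,0.8,-0.48,0,0,0,0],[255,0.9,-0.54,0,0,0,0],[255,1,-0.6,0,0,0,0]]'
$H '[[255,0.1,-0.06,0,0,0,0],[255,0.2,-0.12,0,0,0,0],[255,0.3,-0.18,0,0,0,0],[255,0.4,-0.24,0,0,0,0],[255,0.5,-0.3,0,0,0,0],[255,0.6,-0.36,0,0,0,0],[255,0.7,-0.42,0,0,0,0],[255,0.8,-0.48,0,0,0,0],[255,0.9,-0.54,0,0,0,0],[255,1,-0.6,0,0,0,0]]'
$H '[[255,0.1,-0.05,0,0,0,0.1],[255,0.2,-0.1,0,0,0,0.2],[255,0.3,-0.15,0,0,0,0.3],[255,0.4,-0.2,0,0,0,0.4],[255,0.55,-0.3,0.1,0,0,0.5],[255,0.7,-0.4,0.2,0,0,0.6],[255,0.85,-0.47,0.35,0,0,0.7],[255,0.97,-0.53,0.5,0,0,0.713],[255,0.97,-0.53,0.6,0,0,0.713],[255,0.97,-0.53,0.6,0,0,0.713]]'
python3 - <<'E'
from h import *
s=telemetry.get_state(); np.set_printoptions(precision=4,suppress=True); print(s["t"],s["tcp_pos"],s["tool_rot"],s["ft_force"],s["width"])
p=s["tcp_pos"]; R=s["tool_rot"]; w=np.array([.632,.063,.115]); print("weight in tool axes",R.T@(w-p))
a=optics.camera("side"); a=cv2.resize(a[100:300,220:440],None,fx=3,fy=3,interpolation=cv2.INTER_CUBIC); cv2.imwrite("pics/side1.png",a[:,:,::-1])
E
```

```text
t: 1.45
tcp_pos: [0.3219, -0.414, 0.3039]
tool_rot: [[0.893, 0.451, 0.0], [0.451, -0.893, -0.0], [0.0, 0.0, -1.0]]
ft_force: [-0.2, -0.6, 0.5]
width: 0.005
grip_force: 0.0
t: 2.7
tcp_pos: [0.3841, -0.3153, 0.3039]
tool_rot: [[0.893, 0.451, 0.0], [0.451, -0.893, -0.0], [-0.0, 0.0, -1.0]]
ft_force: [-0.3, -0.6, 0.0]
width: 0.002
grip_force: 0.0
t: 3.95
tcp_pos: [0.4463, -0.2167, 0.3039]
tool_rot: [[0.893, 0.451, 0.0], [0.451, -0.893, -0.0], [0.0, 0.0, -1.0]]
ft_force: [-0.4, -0.1, -0.5]
width: -0.0
grip_force: 0.0
t: 5.2
tcp_pos: [0.5085, -0.118, 0.3039]
tool_rot: [[0.893, 0.451, 0.0], [0.451, -0.893, -0.0], [-0.0, 0.0, -1.0]]
ft_force: [0.1, -0.4, -0.4]
width: 0.0
grip_force: 0.0
t: 6.45
tcp_pos: [0.5707, -0.0193, 0.3039]
tool_rot: [[0.893, 0.451, 0.0], [0.451, -0.893, -0.0], [-0.0, 0.0, -1.0]]
ft_force: [-0.1, -0.4, 0.0]
width: -0.003
grip_force: 0.0
t: 7.7
tcp_pos: [0.6324, 0.0708, 0.2428]
tool_rot: [[0.996, -0.091, -0.002], [-0.091, -0.996, -0.001], [-0.002, 0.001, -1.0]]
ft_force: [-0.9, -0.3, 0.1]
width: -0.001
grip_force: 0.0
7.7 [0.6324 0.0708 0.2428] [[ 0.9958 -0.0915 -0.0024]
 [-0.0915 -0.9958 -0.0006]
 [-0.0024  0.0008 -1.    ]] [-0.8585 -0.2874  0.1246] -0.0008694293939373674
weight in tool axes [0.0006 0.0077 0.1278]
```

View pics/side1.png

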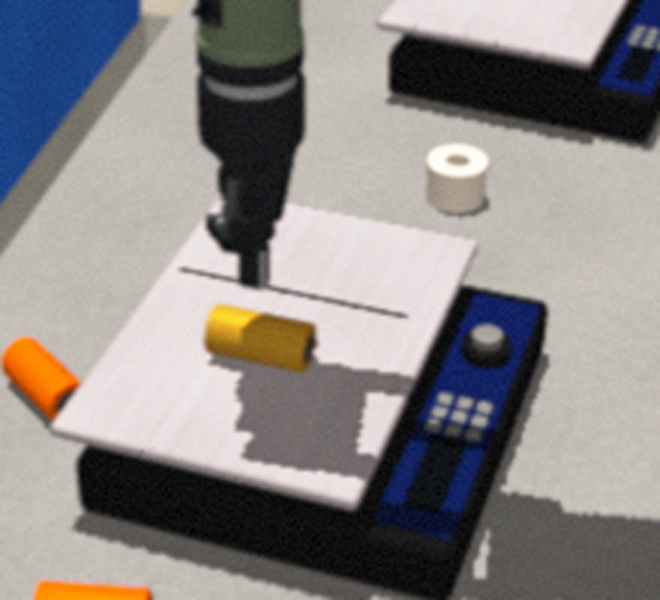

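The picture shows the shut fingertip hanging above the brass weight, tip at crop (255,285), with the pan clear around it. Next I descend to contact.

```bash
H="python3 -m handwheel"
$H '[[255,0,0,0.05,0,0,0],[255,0,0,0.12,0,0,0],[255,0,0,0.2,0,0,0],[255,0,0,0.26,0,0,0],[255,0,0,0.29,0,0,0],[255,0,0,0.31,0,0,0],[255,0,0,0.32,0,0,0],[255,0,0,0.33,0,0,0],[255,0,0,0.34,0,0,0],[255,0,0,0.34,0,0,0]]' | egrep 'tcp|force'
$H '[[255,0,0,0.002,0,0,0],[255,0,0,0.004,0,0,0],[255,0,0,0.006,0,0,0],[255,0,0,0.008,0,0,0],[255,0,0,0.01,0,0,0],[255,0,0,0.012,0,0,0],[255,0,0,0.014,0,0,0],[255,0,0,0.016,0,0,0],[255,0,0,0.016,0,0,0],[255,0,0,0.016,0,0,0]]' | egrep 'tcp|force'
```

```text
tcp_pos: [0.6329, 0.071, 0.2099]
ft_force: [0.3, 0.8, -0.5]
grip_force: 0.0
tcp_pos: [0.633, 0.071, 0.2083]
ft_force: [-1.0, 0.7, -0.6]
grip_force: 0.0
```

```bash
H="python3 -m handwheel"
$H '[[255,0,0,0.002,0,0,0],[255,0,0,0.004,0,0,0],[255,0,0,0.006,0,0,0],[255,0,0,0.008,0,0,0],[255,0,0,0.01,0,0,0],[255,0,0,0.01,0,0,0],[255,0,0,0.01,0,0,0],[255,0,0,0.01,0,0,0],[255,0,0,0.01,0,0,0],[255,0,0,0.01,0,0,0]]' | egrep 'tcp|force'

```

```text
tcp_pos: [0.633, 0.0711, 0.2075]
ft_force: [-0.6, 0.7, 3.2]
grip_force: 1.4
```

```bash
H="python3 -m handwheel"
$H '[[255,0,0,0.005,0,0,0],[255,0,0.02,0.005,0,0,0],[255,0,0.04,0.005,0,0,0],[255,0,0.06,0.005,0,0,0],[255,0,0.08,0.005,0,0,0],[255,0,0.1,0.005,0,0,0],[255,0,0.12,0.005,0,0,0],[255,0,0.14,0.005,0,0,0],[255,0,0.16,0.005,0,0,0],[255,0,0.16,0.005,0,0,0]]' | egrep 'tcp|force'
cat > look.py <<'E'
from h import *
import sys
np.set_printoptions(precision=4,suppress=True)
n=np.array([.0926,.9957]); d=np.array([.9957,-.0926]); m=np.array([.6305,-.0280])
im=optics.camera("top"); c=brass(im,(255,150,390,248)); r=cv2.minAreaRect(c); P=ray("top",cv2.boxPoints(r),.12)[:,:2]; w=P.mean(0)-m
a,b=P[1]-P[0],P[2]-P[1]; e=a if np.hypot(*a)>np.hypot(*b) else b; e=e*np.sign(e[0])
print("top: off-line",w@n,"along",w@d,"yaw rel",np.arctan2(e@n,e@d),"size",np.hypot(*a),np.hypot(*b))
im2=optics.camera("side"); c=brass(im2,(250,150,380,260)); r=cv2.minAreaRect(c); w2=ray("side",[r[0]],.115)[0,:2]-m
print("side: off-line",w2@n,"along",w2@d,"size",r[1])
s=telemetry.get_state(); p=s["tcp_pos"]; t=p[:2]-m; print("t",s["t"],"tip off-line",t@n,"along",t@d,"z",p[2],"F",s["ft_force"])
if len(sys.argv)>1:
    A=[cv2.resize(im[140:280,250:395],(560,560)),] ; cv2.imwrite(f"pics/{sys.argv[1]}.png",A[0][:,:,::-1])
E
python3 look.py
```

```text
tcp_pos: [0.6316, 0.055, 0.2075]
ft_force: [-0.8, -0.9, 5.9]
grip_force: 2.8
top: off-line 0.08130559543028154 along -0.032789817710301775 yaw rel -1.4638666539520342 size 0.03633013735743279 0.03091879330238302
side: off-line 0.08416238122113115 along -0.007551478387888738 size (35.22083282470703, 16.272109985351562)
t 12.85 tip off-line 0.08279972758579511 along -0.006557299602224392 z 0.20755181094915381 F [-1.2931 -0.1441  5.5306]
```

Rolling works: the tip moved 16 mm and the weight about 8 mm, at 5.5 N. I continue this stroke.

```bash
H="python3 -m handwheel"
$H '[[255,0,0.02,0,0,0,0],[255,0,0.04,0,0,0,0],[255,0,0.06,0,0,0,0],[255,0,0.08,0,0,0,0],[255,0,0.1,0,0,0,0],[255,0,0.12,0,0,0,0],[255,0,0.14,0,0,0,0],[255,0,0.16,0,0,0,0],[255,0,0.18,0,0,0,0],[255,0,0.18,0,0,0,0]]' | egrep 'tcp|force'
python3 look.py
```

```text
tcp_pos: [0.6301, 0.0369, 0.2072]
ft_force: [-0.3, -0.7, 4.5]
grip_force: 2.8
top: off-line 0.07264755805936467 along -0.032603177154271294 yaw rel 1.5523493873637888 size 0.02822884681529179 0.038488169645300205
side: off-line 0.0752357422958644 along -0.00730682290941243 size (35.00313186645508, 16.114933013916016)
t 14.2 tip off-line 0.06461913303177552 along -0.006410352829447044 z 0.2071652456766551 F [-0.2303 -0.0378  5.4915]
```

```bash
H="python3 -m handwheel"
$H '[[255,0,0,-0.08,0,0,0],[255,0,-0.05,-0.1,0,0,0],[255,0,-0.15,-0.1,0,0,0],[255,0,-0.2,-0.1,0,0,0],[255,0,-0.2,-0.06,0,0,0],[255,0,-0.2,-0.03,0,0,0],[255,0,-0.2,-0.015,0,0,0],[255,0,-0.2,-0.007,0,0,0],[255,0,-0.2,0,0,0,0],[255,0,-0.2,0,0,0,0]]' | egrep 'tcp|force'
$H '[[255,0,0.02,0,0,0,0],[255,0,0.05,0,0,0,0],[255,0,0.1,0,0,0,0],[255,0,0.15,0,0,0,0],[255,0,0.2,0,0,0,0],[255,0,0.25,0,0,0,0],[255,0,0.3,0,0,0,0],[255,0,0.35,0,0,0,0],[255,0,0.38,0,0,0,0],[255,0,0.4,0,0,0,0]]' | egrep 'tcp|force'
python3 look.py
```

```text
tcp_pos: [0.6317, 0.057, 0.2071]
ft_force: [-0.2, -0.4, 2.0]
grip_force: 0.5
tcp_pos: [0.6283, 0.0168, 0.2072]
ft_force: [-0.3, -0.4, 4.5]
grip_force: 2.5
top: off-line 0.05284553144009511 along -0.03260516002013285 yaw rel 1.5772357427901478 size 0.028231065668201855 0.03780439921170896
side: off-line 0.05525118458558875 along -0.007369520889507552 size (34.60410690307617, 16.30608558654785)
t 16.8 tip off-line 0.044416817867432436 along -0.006343845733144015 z 0.20716405414832792 F [-1.1136 -1.2775  5.2698]
```

```bash
H="python3 -m handwheel"
$H '[[255,0,0,-0.08,0,0,0],[255,0,-0.05,-0.1,0,0,0],[255,0,-0.15,-0.1,0,0,0],[255,0,-0.2,-0.1,0,0,0],[255,0,-0.2,-0.06,0,0,0],[255,0,-0.2,-0.03,0,0,0],[255,0,-0.2,-0.015,0,0,0],[255,0,-0.2,-0.007,0,0,0],[255,0,-0.2,0.002,0,0,0],[255,0,-0.2,0.002,0,0,0]]' | egrep 'tcp|force'
$H '[[255,0,0.02,0,0,0,0],[255,0,0.05,0,0,0,0],[255,0,0.1,0,0,0,0],[255,0,0.15,0,0,0,0],[255,0,0.2,0,0,0,0],[255,0,0.25,0,0,0,0],[255,0,0.3,0,0,0,0],[255,0,0.35,0,0,0,0],[255,0,0.38,0,0,0,0],[255,0,0.4,0,0,0,0]]' | egrep 'tcp|force'
$H '[[255,0,0,-0.08,0,0,0],[255,0,-0.05,-0.1,0,0,0],[255,0,-0.15,-0.1,0,0,0],[255,0,-0.2,-0.1,0,0,0],[255,0,-0.2,-0.06,0,0,0],[255,0,-0.2,-0.03,0,0,0],[255,0,-0.2,-0.015,0,0,0],[255,0,-0.2,-0.007,0,0,0],[255,0,-0.2,0,0,0,0],[255,0,-0.2,0,0,0,0]]' | egrep 'tcp|force'
$H '[[255,0,0.02,0,0,0,0],[255,0,0.05,0,0,0,0],[255,0,0.1,0,0,0,0],[255,0,0.15,0,0,0,0],[255,0,0.2,0,0,0,0],[255,0,0.25,0,0,0,0],[255,0,0.3,0,0,0,0],[255,0,0.35,0,0,0,0],[255,0,0.38,0,0,0,0],[255,0,0.4,0,0,0,0]]' | egrep 'tcp|force'
python3 look.py
```

```text
tcp_pos: [0.6299, 0.0371, 0.207]
ft_force: [-0.7, 0.2, 2.3]
grip_force: 0.9
tcp_pos: [0.6265, -0.0031, 0.2072]
ft_force: [-1.2, 0.1, 4.0]
grip_force: 2.5
tcp_pos: [0.628, 0.0172, 0.2069]
ft_force: [-0.6, 0.2, 1.8]
grip_force: 0.7
tcp_pos: [0.6246, -0.023, 0.2073]
ft_force: [-0.9, 0.4, 5.6]
grip_force: 2.5
top: off-line 0.012550470061915597 along -0.030489286191087987 yaw rel 1.5345837456972198 size 0.030984035763273063 0.038682311915428105
side: off-line 0.013798026054339923 along -0.00640166253202382 size (33.535858154296875, 15.689291000366211)
t 21.9 tip off-line 0.004283168026960068 along -0.006344013253960425 z 0.20722811699905727 F [ 0.1792 -0.9398  5.2669]
```

```bash
H="python3 -m handwheel"
$H '[[255,0,0,-0.08,0,0,0],[255,0,-0.05,-0.2,0,0,0],[255,0,-0.2,-0.3,0,0,0],[255,0,-0.4,-0.3,0,0,0],[255,0,-0.6,-0.3,0,0,0],[255,0,-0.75,-0.3,0,0,0],[255,0,-0.9,-0.3,0,0,0],[255,0,-1,-0.3,0,0,0],[255,0,-1,-0.3,0,0,0],[255,0,-1,-0.3,0,0,0]]' | egrep 'tcp|force'
python3 look.py top2
```

```text
tcp_pos: [0.6335, 0.0766, 0.2366]
ft_force: [0.2, -0.5, -0.3]
grip_force: 0.0
top: off-line 0.01275256329351072 along -0.006345659012402045 yaw rel 0.016587630938052184 size 0.08074063804622973 0.03809286186225436
side: off-line 0.013703031087312722 along -0.014318819498684899 size (27.260141372680664, 16.081523895263672)
t 23.25 tip off-line 0.10424951358702528 along -0.006654293621446466 z 0.2366212926205697 F [-0.5201  0.7038 -0.1325]
```

View pics/top2.png

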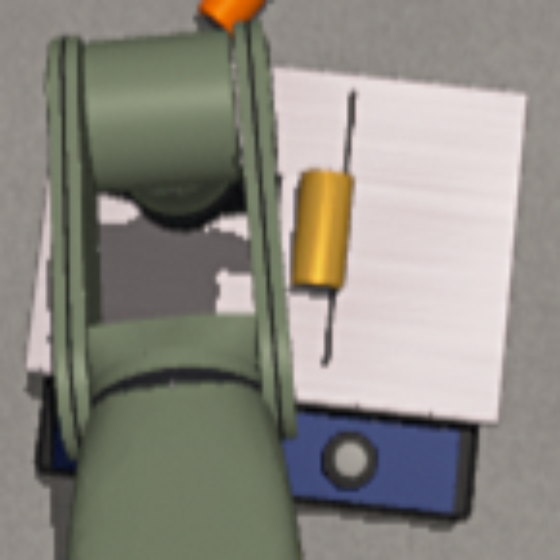

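The picture shows the weight 12.8 mm left of the line at crop (323,230), the line showing beyond both ends, yaw about 1°, and the key at crop (350,461). Now the final short stroke.

```bash
H="python3 -m handwheel"
$H '[[255,0,0.3,0,0,0,0],[255,0,0.6,0.05,0,0,0],[255,0,0.8,0.1,0,0,0],[255,0,0.85,0.18,0,0,0],[255,0,0.85,0.24,0,0,0],[255,0,0.85,0.27,0,0,0],[255,0,0.85,0.285,0,0,0],[255,0,0.85,0.293,0,0,0],[255,0,0.85,0.3,0,0,0],[255,0,0.85,0.3,0,0,0]]' | egrep 'tcp|force'
$H '[[255,0,0.02,0,0,0,0],[255,0,0.05,0,0,0,0],[255,0,0.08,0,0,0,0],[255,0,0.11,0,0,0,0],[255,0,0.14,0,0,0,0],[255,0,0.17,0,0,0,0],[255,0,0.2,0,0,0,0],[255,0,0.22,0,0,0,0],[255,0,0.24,0,0,0,0],[255,0,0.24,0,0,0,0]]' | egrep 'tcp|force'
$H '[[255,0,0,-0.03,0,0,0],[255,0,0,-0.1,0,0,0],[255,0,-0.05,-0.2,0,0,0],[255,0,-0.2,-0.3,0,0,0],[255,0,-0.4,-0.3,0,0,0],[255,0,-0.6,-0.3,0,0,0],[255,0,-0.8,-0.3,0,0,0],[255,0,-0.9,-0.3,0,0,0],[255,0,-0.9,-0.3,0,0,0],[255,0,-0.9,-0.3,0,0,0]]' | egrep 'tcp|force'
python3 look.py top3
python3 - <<'E'
from h import *
im=optics.camera("top"); h=cv2.cvtColor(im,cv2.COLOR_RGB2HSV)
m=(h[...,1]<60)&(h[...,2]>90); q=np.zeros_like(m); q[246:264,330:352]=1
c=big(m&q); print("key",cv2.minEnclosingCircle(c),ray("top",[cv2.minEnclosingCircle(c)[0]],.077))
E
```

```text
tcp_pos: [0.6258, -0.0075, 0.2075]
ft_force: [-1.2, 0.5, 4.4]
grip_force: 2.5
tcp_pos: [0.6237, -0.0318, 0.2076]
ft_force: [-1.7, -0.0, 5.4]
grip_force: 2.8
tcp_pos: [0.6317, 0.0577, 0.2365]
ft_force: [-0.2, -0.9, -0.0]
grip_force: 0.0
top: off-line 0.0004896560381909412 along -0.006155148781708034 yaw rel 0.015332730463819225 size 0.08123758269749175 0.03782602031647481
side: off-line 0.001334653818655257 along -0.011024173425229912 size (30.398000717163086, 15.885405540466309)
t 27.1 tip off-line 0.08517642009372098 along -0.006649418588113453 z 0.23656668163203617 F [-0.0879 -0.0123 -0.2   ]
key ((340.07574462890625, 254.1969757080078), 4.332757949829102) [[ 0.46717367 -0.03758032  0.077     ]]
```

View pics/top3.png

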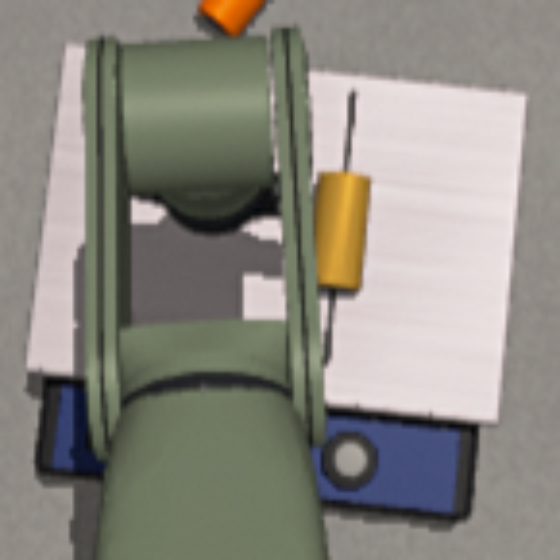

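The weight is within 0.5 mm of the line at crop (343,231), and the tip no longer touches it. Next I move over the key.

```bash
H="python3 -m handwheel"
$H '[[255,-0.1,0,0,0,0,0],[255,-0.2,0,0,0,0,0],[255,-0.3,0,0,0,0,0],[255,-0.4,0,0,0,0,0],[255,-0.5,0,0,0,0,0],[255,-0.6,0,0,0,0,0],[255,-0.7,0.05,0,0,0,0],[255,-0.8,0.1,0,0,0,0],[255,-0.9,0.2,0,0,0,0],[255,-1,0.3,0,0,0,0]]' | egrep 'tcp|force'
$H '[[255,-0.1,0.1,0,0,0,0],[255,-0.2,0.2,0,0,0,0],[255,-0.3,0.3,0,0,0,0],[255,-0.4,0.4,0,0,0,0],[255,-0.5,0.5,0,0,0,0],[255,-0.56,0.6,0,0,0,0],[255,-0.56,0.7,0,0,0,0],[255,-0.56,0.8,0,0,0,0],[255,-0.56,0.8,0.3,0,0,0],[255,-0.56,0.8,0.6,0,0,0]]' | egrep 'tcp|force'
python3 look.py top4
python3 - <<'E'
from h import *
a=optics.camera("side"); a=cv2.resize(a[120:300,230:430],None,fx=3,fy=3,interpolation=cv2.INTER_CUBIC); cv2.imwrite("pics/side4.png",a[:,:,::-1])
E
```

```text
tcp_pos: [0.5287, 0.0367, 0.2366]
ft_force: [-0.5, -0.1, -0.5]
grip_force: 0.0
tcp_pos: [0.467, -0.0377, 0.1762]
ft_force: [-0.4, 0.0, -0.5]
grip_force: 0.0
top: off-line 0.0004896560381909412 along -0.006155148781708034 yaw rel 0.015332730463819225 size 0.08123758269749175 0.03782602031647481
side: off-line 0.0013722268934624224 along -0.007033692471400967 size (33.535858154296875, 15.885407447814941)
t 29.75 tip off-line -0.024621690317942823 along -0.16411740753412804 z 0.1741181413647019 F [-0.1178  0.0898  0.6198]
```

View pics/side4.png

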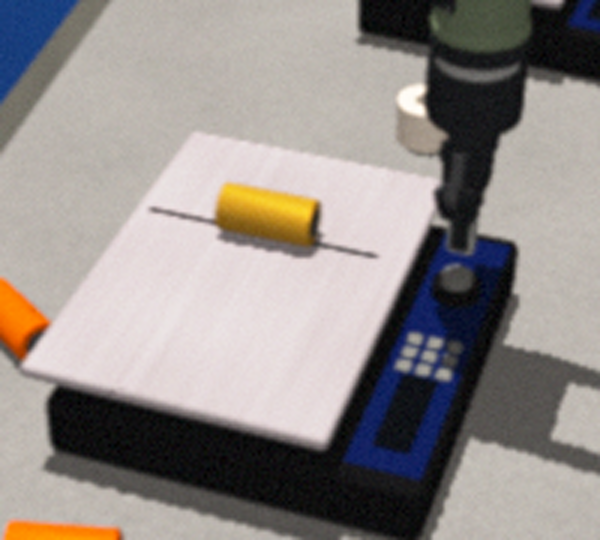

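View pics/top4.png

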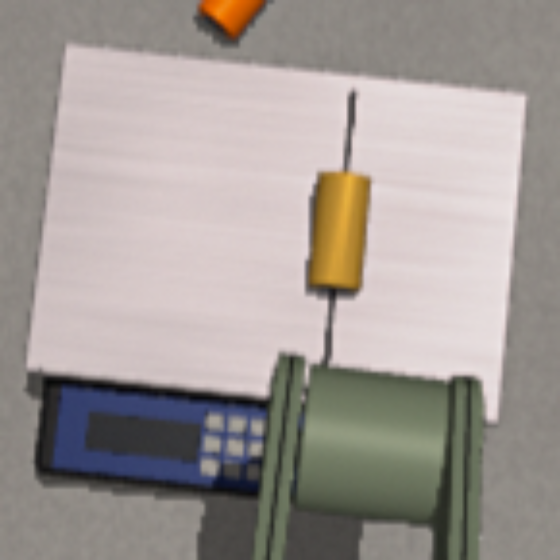

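Both views show the weight lying on the line at top crop (340,232), with the line visible beyond both ends. The tip at side crop (460,250) is directly above the key at (458,278). Pressing.

```bash
H="python3 -m handwheel"
$H '[[255,0,0,0.05,0,0,0],[255,0,0,0.1,0,0,0],[255,0,0,0.15,0,0,0],[255,0,0,0.19,0,0,0],[255,0,0,0.22,0,0,0],[255,0,0,0.24,0,0,0],[255,0,0,0.26,0,0,0],[255,0,0,0.27,0,0,0],[255,0,0,0.28,0,0,0],[255,0,0,0.28,0,0,0]]' | egrep 'tcp|force'
```

```text
tcp_pos: [0.4663, -0.0371, 0.1487]
ft_force: [-0.2, 0.7, 1.6]
grip_force: 0.7
```

```bash
H="python3 -m handwheel"
$H '[[255,0,0,0.01,0,0,0],[255,0,0,0.02,0,0,0],[255,0,0,0.03,0,0,0],[255,0,0,0.04,0,0,0],[255,0,0,0.05,0,0,0],[255,0,0,0.055,0,0,0],[255,0,0,0.06,0,0,0],[255,0,0,0.06,0,0,0],[255,0,0,0.06,0,0,0],[255,0,0,0.06,0,0,0]]' | egrep 'tcp|force'
$H '[[255,0,0,0.003,0,0,0],[255,0,0,0.006,0,0,0],[255,0,0,0.009,0,0,0],[255,0,0,0.012,0,0,0],[255,0,0,0.012,0,0,0],[255,0,0,0.012,0,0,0],[255,0,0,0.012,0,0,0],[255,0,0,0.012,0,0,0],[255,0,0,0.012,0,0,0],[255,0,0,0.012,0,0,0]]' | egrep 'tcp|force'
```

```text
tcp_pos: [0.4663, -0.0371, 0.1435]
ft_force: [-2.9, 0.3, 10.8]
grip_force: 5.5
tcp_pos: [0.4663, -0.0371, 0.1433]
ft_force: [-5.8, 1.6, 19.8]
grip_force: 9.9
```

The key bottomed out: position stalled at 0.1433 while the force rose to 20 N. Releasing and moving clear.

```bash
H="python3 -m handwheel"
$H '[[255,0,0,-0.02,0,0,0],[255,0,0,-0.08,0,0,0],[255,0,0,-0.2,0,0,0],[255,0,0,-0.35,0,0,0],[255,0,0,-0.5,0,0,0],[255,-0.1,0.15,-0.65,0,0,0],[255,-0.2,0.3,-0.8,0,0,0],[255,-0.3,0.5,-0.9,0,0,0],[255,-0.3,0.7,-1,0,0,0],[255,-0.3,0.7,-1,0,0,0]]' | egrep 'tcp|force'
$H '[[255,0,0.1,0,0,0,0],[255,0,0.2,0,0,0,0],[255,0,0.3,0,0,0,0],[255,0,0.4,0,0,0,0],[255,0,0.5,0,0,0,0],[255,0,0.5,0,0,0,0],[255,0,0.5,0,0,0,0],[255,0,0.5,0,0,0,0],[255,0,0.5,0,0,0,0],[255,0,0.5,0,0,0,0]]' | egrep 'tcp|force'
python3 look.py top5
```

```text
tcp_pos: [0.4294, -0.1055, 0.2425]
ft_force: [0.6, -0.4, -0.2]
grip_force: 0.0
tcp_pos: [0.4254, -0.1537, 0.2414]
ft_force: [0.4, 0.5, 0.1]
grip_force: 0.0
top: off-line 0.0004896560381909412 along -0.006155148781708034 yaw rel 0.015332730463819225 size 0.08123758269749175 0.03782602031647481
side: off-line 0.0013745482869484524 along -0.006784200740600002 size (33.73197555541992, 15.885406494140625)
t 36.15 tip off-line -0.1441671823036871 along -0.1925621598658373 z 0.2414547633012032 F [-0.3882  0.6669  0.0359]
```

View pics/top5.png

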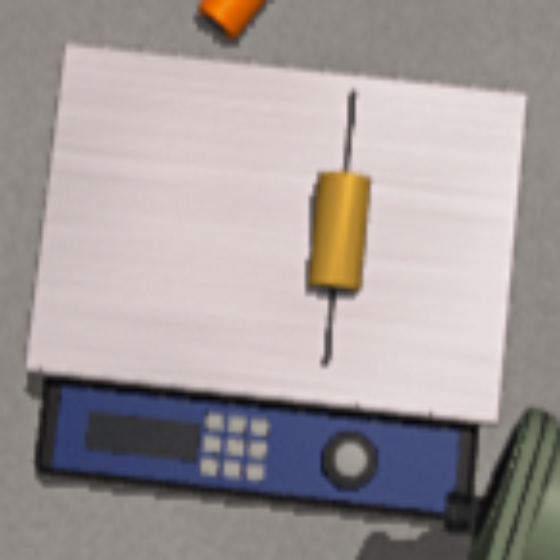

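The weight is unmoved on the line at crop (340,232), the key at (350,461) is up again, and the arm is clear.

```bash
python3 -c "from workcell import sign_off; print(sign_off())"
```

```text
the job is handed in; nothing more can be done
None
```

I rolled the brass weight onto the line (about 0.5 mm off it and 1° from parallel by the top camera), pressed the record key until it bottomed out, moved the arm clear and handed the job in at about 36 s.

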